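# Centre-punch the drill spot of a brass label-holder blank

## Task

Take the spring-loaded centre punch out of its wooden block, put its point down the jig's guide hole nearest the rounded end of the brass blank, and press straight down until you feel the hidden spring snap; stop there and do not ram the punch against its end stop. Punch nowhere else, leave the other things on the desk where they are, and put the punch back upright in its block.

Things in the scene. Friction and masses are not known exactly. Their poses are not given: they have to be found in the camera images.
- punch: Automatic centre punch of steel, 0.2 to 0.3 kg, upright with its barrel in the block's hole. Origin: centre of the flange's underside; z runs up the handle. Flange 24 mm across, z 0 to 4 mm. Handle: square 18 x 18 mm, sides along x and y, z 4 to 58 mm, grip it there; cap 15 mm across up to z 66 mm. Barrel 13 mm across, down to z -36 mm.
- barrel_end (a point): Centre of the lower end of the punch's barrel, on its axis, 36 mm below the punch's origin. Below it stands out the nose, 6 mm across with a cone point: it is screwed in more or less far and reaches 18 to 36 mm beyond this end (how far is not known in advance).
- striker (a point): Point on the axis inside the punch, never visible: 20 mm above its origin, higher by as much as the nose is pushed in. Pushing the nose in takes 2 N at first, rising to 8 to 10 N at 6 mm; then the spring snaps and it falls within 1.5 mm to 2 or 3 N; hard stop at 9 mm. Snapped = 7 mm or more. Lifted off, the nose comes out again by itself.
- stand: Wooden block 64 x 64 x 80 mm, fixed, origin at the centre of its underside. The punch stands in its hole.
- stand_hole0 (a point): centre of the mouth of the block's through hole, at the block's top face (80 mm high); hole 17 mm across with a 3 mm chamfer. The punch's flange rests on this face, so its origin is then here.
- jig: Marking jig, fixed: a dark wooden base 150 x 76 x 12 mm, on it a brass blank 3 mm thick, clamped under a steel template 84 x 62 x 6 mm (top 21 mm above the table) with two guide holes on its long centre line, at x = +22 and -22 mm. Origin: under the template's centre, at table height; x points along the jig to the brass blank's rounded end, which sticks out from under the template by 23 mm.
- mark (a point): the spot to punch: top of the brass (15 mm above the table) at the centre of the guide hole nearest the rounded end. The guide hole is 9 mm across and 6 mm deep, with a 2 mm chamfer at its mouth; the brass is rigid.
- other_hole (a point): the same spot in the other guide hole: do not punch here
- tweezers: flat steel tweezers 124 x 14 x 8 mm, lying loose, a bystander; origin at the centre of the underside
- eraser: white eraser 22 x 56 x 12 mm, a bystander; origin at the centre of the underside
- wax_block: block of wax 56 x 38 x 20 mm, a bystander; origin at the centre of the underside
- binder_clip: black binder clip 34 x 32 x 41 mm, standing, a bystander; origin at the centre of the underside
- thread_spool: spool of thread 34 mm across, 46 mm high, standing, a bystander; origin at the centre of the underside
Not all that is in view belongs to the job. Leave any orange look-alike of the stand alone. Several things have the shape of the jig; the one meant has the colours described above.

How it is judged:
On the way, in this order (a step that is already met when the one before it is completed fails the run):
1. the punch is lifted clear of its block (z of punch in the frame of stand_hole0 above 0.06 m), for 0.1 s.
2. the spring snaps (nose pushed in over 7 mm) with the point in the guide hole nearest the rounded end, the punch within 0.12 rad of upright (z of striker in the frame of punch above 0.027 m and horizontal distance between barrel_end and mark below 0.0035 m and angle between punch's own z axis and vertical below 0.12 rad), for 0.02 s.
At the end, for the whole second after the job is handed in: The punch stands at rest and upright (within 0.06 rad) in the block's hole, its axis within 5 mm of the hole's centre and its flange down on the block within 3 mm, nose out again (horizontal distance between punch and stand_hole0 below 0.005 m and z of punch in the frame of stand_hole0 between -0.003 and 0.003 m and angle between punch's own z axis and vertical below 0.06 rad and linear speed of punch below 0.02 m/s and z of striker in the frame of punch below 0.022 m); the robot touches nothing.
It fails at once if the punch is rammed: it bears on the jig with more than 15 N (contact force between punch and jig above 15 N).
It fails at once if the spring snaps anywhere else than over the marked guide hole (z of striker in the frame of punch above 0.027 m and horizontal distance between barrel_end and mark above 0.007 m).
It fails at once if a bystander (tweezers, eraser, wax block, binder clip, thread spool) is shifted by more than 20 mm (distance of any of tweezers, eraser, wax_block, binder_clip, thread_spool from where it was at the start of the episode above 0.02 m).
It also fails if it takes over 56 s, if anything falls off the work surface, if the arm or the gripper's body presses on something with over 40 N, if the wrist force passes 120 N, or if a joint passes its speed limit or range.

## Robot

A 7-joint arm with a two-finger parallel gripper is mounted at the origin on the work surface; the furniture and walls round the work are solid. World frame = base frame: x ahead of the robot, y to its left, z up, the work surface at z = 0. Lengths are in m, angles in rad, forces in N, time in s.
With the tool pointing down it reaches from about 0.425 to 0.825 m from the base axis. Payload 3.6 kg.
Tool frame: the origin (TCP) lies midway between the tips of the shut fingers; the grasp point (between the pads) lies 19 mm behind it (arm.pinch_z is the distance from the TCP to the grasp point, in m); z points along the fingers, y is the line along which they close (so a half turn about z gives the same grasp; the last joint's range is limited). The gripper opens to 93 mm and grips with 3 to 60 N. Pads are 15 mm wide; open, the fingers measure 128 mm over their backs; the gripper's body (75 mm by 188 mm) begins 65 mm behind the grasp point.
Start: joints at [1.099, 0.615, -0.013, 1.423, 0.008, 1.103, -0.04], TCP at [0.28, -0.586, 0.219] pointing down, gripper open.
Joint ranges: [-3.12, 3.12], [-0.3, 2.06], [-1.34, 1.32], [0.26, 2.42], [-1.36, 4.5], [0.01, 1.98], [-2.84, 2.84]. Speed limits (rad/s): [2.79, 2.79, 3.14, 3.14, 3.14, 3.14, 3.14].

## Interface

Orientations are given as a unit quaternion [x, y, z, w].
In Python, from station import sensors, cams, workorder, arm gives the robot as it stands. The module is installed in compiled form; this text tells all that it offers.
- The arm moves only by the shell command python3 -m inch 'ROWS' [FORCE]. ROWS is text: rows parted by semicolons, each of 5 numbers parted by spaces: the shift along the world's x, y, z in mm, then the turn about the world's z in rad, then the finger opening in mm, from 0 to 93. In form: x y z twist claw; .... A call has 1 to 12 rows; each row is the pose to reach, as a shift and turn from the pose commanded when the call began; what a row does not reach only later rows make up. A row lasts 1/12 s, in which the tool goes at most 41.7 mm and 7.16 degrees, less where a joint would pass 70% of its speed; a pose out of reach is approached as far as the arm can. A call with a gripper value outside its range is refused whole. The fingers move at their own pace and stop on an object; FORCE is the grip in N (left out, the last holds). Time passes only in rows, so rows that repeat a pose let the fingers close. It gives the time, the measured TCP pose, the force, the opening and the grip force at its end, in the units of the state.
- sensors.state(): the state, without advancing time (a new reading comes with each control period).
- cams.get_image(name): name is "side" or "top" or "wrist"; returns a dict with "pixels" (384x512x3 uint8, blue, green, red), "fx", "fy", "cx", "cy" (pixels), "dist" ([k1, k2, p1, p2, k3] as OpenCV has them; the pictures are not rectified), "camera_from_world" (4x4, takes a point from world to camera coordinates); the wrist camera has in their place "T_tool_cam" (4x4, takes a point from camera to tool coordinates, whose origin is the TCP and whose axes are the flange's). Camera axes: x right, y down, z forward; pixel columns grow to the right and rows downward; lengths in m; the calibration is good to about 2 mm. A picture is of the moment at which its call begins: read the wrist's pose just before it. There is no depth.
- workorder.sign_off(): hands the job in; it is judged then, once.
The state is a dict: "clock": time; "q": joint angles; "dq": joint speeds; "joint_efforts": joint torques, N m; "tcp_pos": TCP position; "tool_rot": TCP orientation; "wrist_force": force on the tool from outside, world axes, zero at the start; "wrist_torque": the same for the moment, N m; "width": opening from 0.0 (shut) to 1.0 (fully open); "finger_force": force on a finger pad.
Only numpy, scipy, OpenCV 4.12 (cv2) and the standard library are available. Lean on these libraries where they do the work, as an engineer would, in place of code of your own. Each camera call takes 0.05 s, during which the arm holds its last target. There are 200 camera calls.

## Working session

There is one attempt and no reset: what is moved stays moved. The work goes in short steps, Python scripts to look and compute and a shell command to move; the robot and the scene stay as the last step left them, time stands still between calls to the robot, and variables do not carry over. Pictures are saved under pics/ and viewed, at most 11 in all, crops included, and the job is handed in when it is done.

```bash
mkdir -p pics; cat > h.py <<'E'
import numpy as np, cv2
from station import sensors, cams
from scipy.spatial.transform import Rotation as R
def shot(name, save=None):
    s=sensors.state(); im=cams.get_image(name)
    K=np.array([[im['fx'],0,im['cx']],[0,im['fy'],im['cy']],[0,0,1]]); d=np.array(im['dist'],float)
    if name=='wrist':
        T=np.eye(4); T[:3,:3]=R.from_quat(s['tool_rot']).as_matrix(); T[:3,3]=s['tcp_pos']
        W=T@np.array(im['T_tool_cam'])
    else: W=np.linalg.inv(np.array(im['camera_from_world']))
    if save:
        cv2.imwrite('pics/'+save+'.png',im['pixels']); np.savez('pics/'+save+'.npz',K=K,d=d,W=W)
    return im['pixels'],K,d,W
def load(n):
    z=np.load('pics/'+n+'.npz'); return cv2.imread('pics/'+n+'.png'),z['K'],z['d'],z['W']
def ray(c,uv):
    _,K,d,W=c; p=cv2.undistortPoints(np.array([[uv]],float),K,d)[0,0]
    return W[:3,3], W[:3,:3]@np.array([p[0],p[1],1])
def plane(c,uv,z):
    o,r=ray(c,uv); return o+r*(z-o[2])/r[2]
def cross(obs):
    A=np.zeros((3,3));b=np.zeros(3)
    for c,uv in obs:
        o,r=ray(c,uv); r=r/np.linalg.norm(r); P=np.eye(3)-np.outer(r,r); A+=P;b+=P@o
    return np.linalg.solve(A,b)
def proj(c,X):
    _,K,d,W=c; M=np.linalg.inv(W); return cv2.projectPoints(np.array([X],float),cv2.Rodrigues(M[:3,:3])[0],M[:3,3],K,d)[0].ravel()
E
python3 - <<'E'
from h import *
a=shot('top','top0')[0]; b=shot('side','side0')[0]; w=shot('wrist','w0')
s=sensors.state(); print(s['clock'],s['tcp_pos'],s['tool_rot'],s['wrist_force'],w[3].round(3))
print(load('top0')[3].round(3),load('side0')[3].round(3))
E
```

```text
0.15 [ 0.28000864 -0.58593882  0.21778771] [ 9.75250408e-01  2.21101147e-01 -2.38511715e-04 -9.31668248e-04] [0.3341339  1.19245162 0.02700537] [[ 0.431 -0.875 -0.221  0.34 ]
 [-0.902 -0.418 -0.103 -0.558]
 [-0.002  0.244 -0.97   0.385]
 [ 0.     0.     0.     1.   ]]
[[-0.026 -0.995  0.097  0.343]
 [-1.     0.028  0.014 -0.017]
 [-0.016 -0.097 -0.995  1.359]
 [ 0.     0.     0.     1.   ]] [[ 0.997  0.019 -0.079  0.526]
 [ 0.077 -0.513  0.855 -0.934]
 [-0.025 -0.858 -0.513  0.642]
 [ 0.     0.     0.     1.   ]]
```

View pics/top0.png

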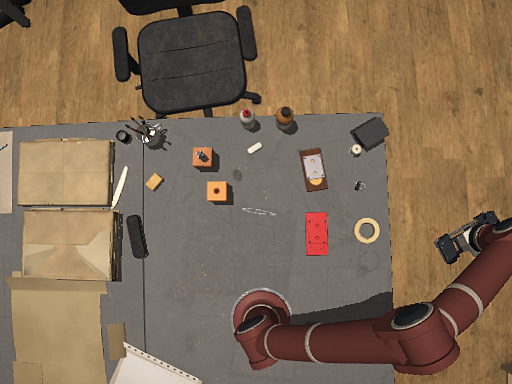

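View pics/side0.png

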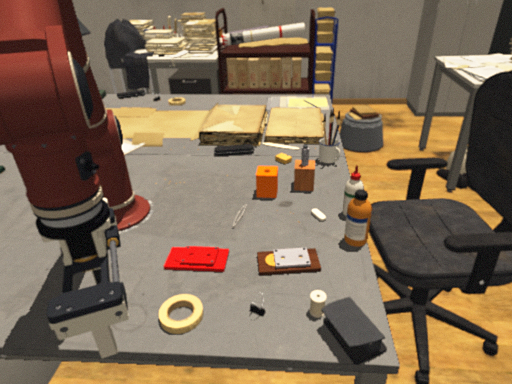

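Candidates for the stand: the brown block with a grey punch at top (203,157) and side (304,175), and the orange look-alike at top (217,192). For the jig: the dark wood, brass and steel one at top (314,169) and the red one at top (316,233). I choose the brown block and the dark wood jig. The brass end faces the robot at top (315,183). A close crop will check this.

```bash
python3 - <<'E'
from h import *
a=load('top0')[0];b=load('side0')[0]
f=lambda i,x,y,w,h:cv2.resize(i[y:y+h,x:x+w],(400,300),interpolation=cv2.INTER_CUBIC)
c=np.vstack([np.hstack([f(a,180,140,64,48),f(a,282,145,64,48)]),np.hstack([f(b,268,140,72,54),f(b,250,236,80,60)])])
cv2.imwrite('pics/crop1.png',c)
E
```

```text
(no output)
```

View pics/crop1.png

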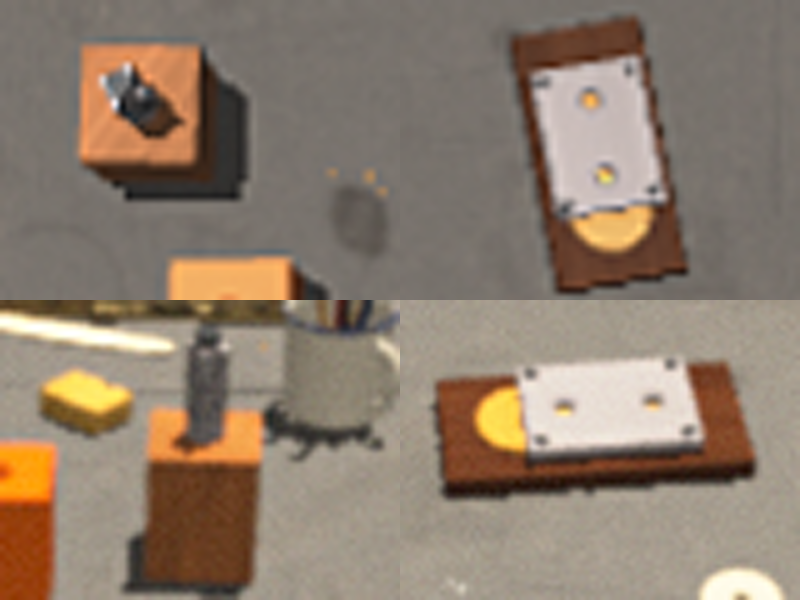

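The crop shows the punch upright in the brown block, cap at about top (200,152). The steel template has two holes, and the one next to the brass end is at top (315,173) and side (283,257).

```bash
python3 - <<'E'
from h import *
t=load('top0');s=load('side0')
m=[(t,(315,173)),(s,(283,257.4))]; print('mark',cross(m),plane(t,m[0][1],.021),plane(s,m[1][1],.021))
o=[(t,(282+190/6.25,145+100/6.25)),(s,(250+653/5-80+0,236+403/5-60))]
o=[(t,(282+190/6.25,145+100/6.25)),(s,(250+653/5,236+102/5))]; print('other',cross(o))
# cap: top of punch
print('cap',cross([(t,(180+118/6.25,140+72/6.25)),(s,(268+208/5.556,140+30/5.556))]))
# block top centre
print('block',plane(t,(180+142/6.25,140+103/6.25),.08),plane(s,(268+207/5.556,140+135/5.556),.08))
for n,px in dict(tweez=(259,211),eraser=(255,147),wax=(154,182),clip=(360,185),spool=(356,150),orange=(217,191)).items(): print(n,plane(t,px,.02).round(3))
E
```

```text
mark [ 0.5079366  -0.20498662  0.01925126] [ 0.50626105 -0.20488258  0.021     ] [ 0.50942228 -0.20669502  0.021     ]
other [ 0.64241356 -0.21170775  0.03400229]
cap [0.57034657 0.18608025 0.14531513]
block [0.56687744 0.1840855  0.08      ] [0.57025901 0.18346006 0.08      ]
tweez [ 0.377 -0.003  0.02 ]
eraser [0.606 0.005 0.02 ]
wax [0.49  0.371 0.02 ]
clip [ 0.459 -0.364  0.02 ]
spool [ 0.585 -0.356  0.02 ]
orange [0.452 0.144 0.02 ]
```

```bash
python3 -m inch '145 385 80 0 93;145 385 80 0 93;145 385 80 0 93;145 385 80 0 93;145 385 80 0 93;145 385 80 0 93;145 385 80 0 93;145 385 80 0 93;289 770 82 0 93;289 770 82 0 93;289 770 82 0 93;289 770 82 0 93' ; python3 - <<'E'
from h import *
s=sensors.state();print(s['clock'],s['tcp_pos'],s['tool_rot'])
E
```

```text
clock: 1.15
tcp_pos: [0.454, -0.1223, 0.2886]
tool_rot: [0.975, 0.221, 0.0, 0.0]
wrist_force: [0.6, -1.2, -0.8]
width: 1.003
finger_force: 0.0
1.15 [ 0.45404773 -0.12231767  0.28859663] [9.75285598e-01 2.20947946e-01 7.15859618e-06 9.01082782e-05]
```

```bash
python3 -m inch '90 280 0 0 93;90 280 0 0 93;90 280 0 0 93;90 280 0 0 93;90 280 0 0 93;90 280 0 0 93;90 280 0 0 93;90 280 0 0 93;90 280 0 0 93;90 280 0 0 93;90 280 0 0 93;90 280 0 0 93' >/dev/null; python3 -c "
from h import *
shot('wrist','p1');print(sensors.state()['tcp_pos'])"
python3 -m inch '60 40 0 0 93;60 40 0 0 93;60 40 0 0 93;60 40 0 0 93;60 40 0 0 93' >/dev/null
python3 -c "
from h import *
shot('wrist','p2');print(sensors.state()['tcp_pos'])
cv2.imwrite('pics/p12.png',cv2.resize(np.hstack([load('p1')[0],load('p2')[0]]),(800,300)))"
```

```text
[0.54407944 0.15356013 0.28864863]
[0.6036036  0.19426957 0.28876549]
```

View pics/p12.png

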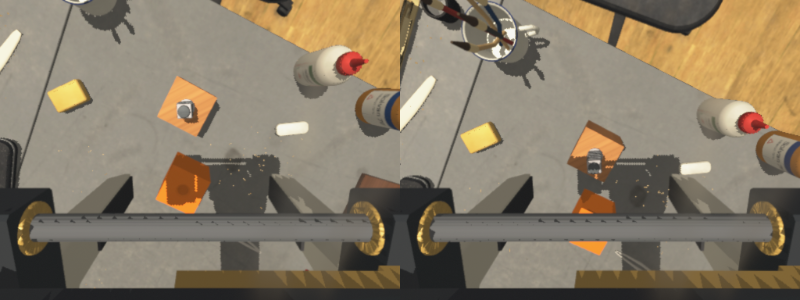

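Both wrist views show the block with the punch at about (237,134) in p1 and (249,200) in p2. The orange look-alike sits below it.

```bash
python3 - <<'E'
from h import *
f=lambda i,x,y,w,h:cv2.resize(i[y:y+h,x:x+w],(400,400),interpolation=cv2.INTER_CUBIC)
cv2.imwrite('pics/pc.png',np.hstack([f(load('p1')[0],200,95,80,80),f(load('p2')[0],210,150,80,80)]))
E
```

```text
(no output)
```

View pics/pc.png

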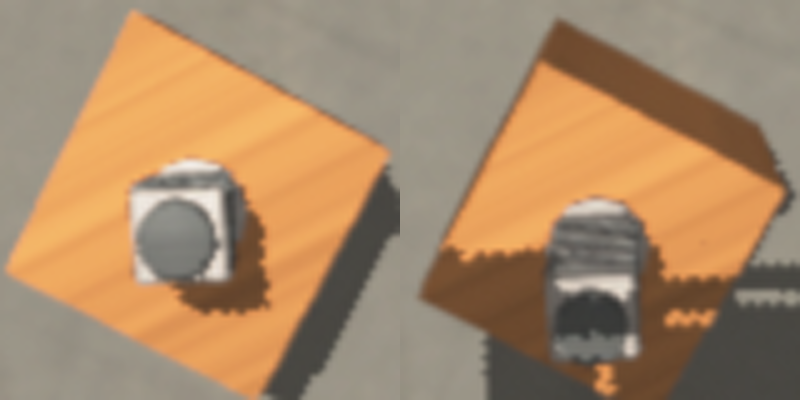

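```bash
python3 - <<'E'
from h import *
a=load('p1');b=load('p2')
A=lambda x,y:(a,(200+x/5-.4,95+y/5-.4)); B=lambda x,y:(b,(210+x/5-.4,150+y/5-.4))
print('cap',cross([A(175,238),B(192,322)]))
for p,q in [((132,10),(140,65)),((388,152),(385,190)),((8,270),(20,297))]: print('blk',cross([A(*p),B(*q)]))
c=[plane(*A(*p),.08) for p in [(132,10),(388,152),(262,402),(8,270)]]; print('block ctr',np.mean(c,0), [np.linalg.norm(c[i]-c[i-1]).round(4) for i in range(4)])
sq=[plane(*A(*p),.138) for p in [(130,188),(228,188),(232,279),(135,283)]]
for i in range(4):
    e=sq[i]-sq[i-1]; print(np.degrees(np.arctan2(e[1],e[0])),np.linalg.norm(e))
print('sq ctr',np.mean(sq,0),'tool y',np.degrees(np.arctan2(-np.cos(.4457),np.sin(.4457))))
print(plane(*A(175,238),.146))
E
```

```text
cap [0.56809601 0.18715414 0.13945915]
blk [0.60194228 0.2169058  0.08515357]
blk [0.59873949 0.15335113 0.08021529]
blk [0.53845985 0.21958018 0.08017581]
block ctr [0.56862673 0.18628497 0.08      ] [np.float64(0.0636), np.float64(0.0639), np.float64(0.0632), np.float64(0.0649)]
27.03389888313359 0.017953222735317353
-64.68510910040625 0.01852141758314652
-152.63214618065882 0.017192908773324536
117.6649183938601 0.018614421412583924
sq ctr [0.56881217 0.18659302 0.138     ] tool y -64.46327107101921
[0.56867336 0.18728057 0.146     ]
```

```bash
python3 -m inch '-35 -8 0 0.02 93;-35 -8 0 0.02 93;-35 -8 -40 0.02 93;-35 -8 -80 0.02 93;-35 -8 -120 0.02 93;-35 -8 -145 0.02 93;-35 -8 -170 0.02 93;-35 -8 -195 0.02 93;-35 -8 -195 0.02 93;-35 -8 -195 0.02 93' ; python3 -c "
from h import *
print(sensors.state()['tcp_pos'])"
```

```text
clock: 3.5
tcp_pos: [0.5682, 0.1867, 0.0935]
tool_rot: [0.973, 0.23, -0.001, 0.0]
wrist_force: [-0.1, -0.8, 0.6]
width: 1.002
finger_force: 0.0
[0.5681847  0.18667176 0.09351938]
```

```bash
python3 -m inch '0 0 0 0 40;0 0 0 0 30;0 0 0 0 22;0 0 0 0 10;0 0 0 0 10;0 0 0 0 10;0 0 0 0 10;0 0 0 0 10;0 0 0 0 10;0 0 0 0 10;0 0 0 0 10;0 0 0 0 10' 45
```

```text
clock: 4.5
tcp_pos: [0.569, 0.1877, 0.0934]
tool_rot: [0.973, 0.231, -0.0, 0.0]
wrist_force: [0.5, -0.2, -0.1]
width: 0.193
finger_force: 39.7
```

```bash
python3 -m inch '0 0 15 0 10;0 0 40 0 10;0 0 70 0 10;0 0 100 0 10;0 0 130 0 10;0 0 160 0 10;0 0 170 0 10;0 0 170 0 10;0 0 170 0 10' ; python3 -m inch '-30 -115 0 0 10;-30 -115 0 0 10;-30 -115 0 0 10;-55 -220 0 0 10;-55 -220 0 0 10;-55 -220 0 0 10;-90 -320 0 0 10;-90 -320 0 0 10;-90 -320 0 0 10;-115 -418 0 0 10;-115 -418 0 0 10;-115 -418 0 0 10'; python3 -m inch '0 0 0 0 10;0 0 0 0 10;0 0 0 0 10'; python3 - <<'E'
from h import *
shot('wrist','j1');shot('side','js'); print(sensors.state()['tcp_pos'])
a=load('j1')[0];b=load('js')[0]
cv2.imwrite('pics/j.png',cv2.resize(np.hstack([a,b]),(800,300),interpolation=cv2.INTER_AREA))
E
```

```text
clock: 5.25
tcp_pos: [0.5682, 0.1873, 0.262]
tool_rot: [0.973, 0.231, -0.001, 0.0]
wrist_force: [-0.6, -0.3, -2.7]
width: 0.192
finger_force: 44.8
clock: 6.25
tcp_pos: [0.4494, -0.2368, 0.2604]
tool_rot: [0.974, 0.227, -0.004, 0.0]
wrist_force: [0.2, -1.4, -3.1]
width: 0.187
finger_force: 44.8
clock: 6.5
tcp_pos: [0.4534, -0.2285, 0.2615]
tool_rot: [0.973, 0.232, -0.001, -0.002]
wrist_force: [-0.5, 0.6, -1.6]
width: 0.193
finger_force: 44.8
[ 0.45410155 -0.22816172  0.2624042 ]
```

View pics/j.png

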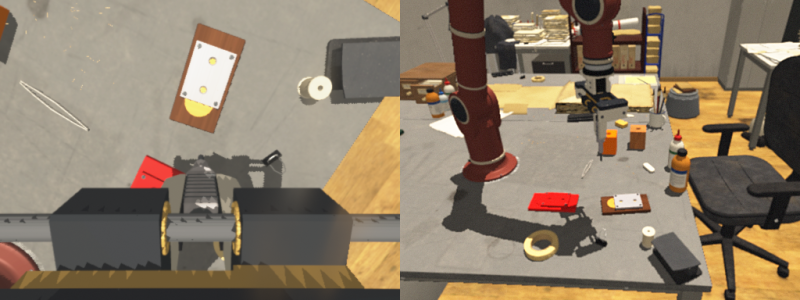

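The wrist view shows the jig with its brass end toward the robot. The near hole is at about (260,115), the far hole at (271,79), and the punch nose is at about (252,215). I'll take a second view and find the holes by colour.

```bash
python3 -m inch '25 35 0 0 10;25 35 0 0 10;25 35 0 0 10;25 35 0 0 10;25 35 0 0 10;25 35 0 0 10'; python3 - <<'E'
from h import *
shot('wrist','j2');shot('side','js2')
ims=[]
for n in ('j1','j2'):
    c=load(n); h=cv2.cvtColor(c[0],cv2.COLOR_BGR2HSV)
    m=cv2.inRange(h,(15,90,90),(35,255,255)); k,l,st,ct=cv2.connectedComponentsWithStats(m)
    print(n,[(st[i,4],ct[i].round(1).tolist(),plane(c,ct[i],.015).round(4).tolist()) for i in range(1,k) if 8<st[i,4]<2000 and ct[i][1]<220])
    g=c[0]; ims.append(cv2.resize(g[60:250,190:320],(390,570),interpolation=cv2.INTER_CUBIC))
cv2.imwrite('pics/jc.png',np.hstack(ims))
E
```

```text
clock: 7.1
tcp_pos: [0.4784, -0.1959, 0.2633]
tool_rot: [0.973, 0.23, -0.0, 0.0]
wrist_force: [-0.3, -0.3, -2.9]
width: 0.189
finger_force: 44.8
j1 [(np.int32(659), [495.9, 8.9], [0.7292, -0.3882, 0.015]), (np.int32(47), [271.6, 77.8], [0.5521, -0.1975, 0.015]), (np.int32(44), [259.6, 114.3], [0.5082, -0.2037, 0.015]), (np.int32(554), [251.8, 138.5], [0.4779, -0.2083, 0.015])]
j2 [(np.int32(42), [285.0, 110.7], [0.5517, -0.1978, 0.015]), (np.int32(40), [273.0, 145.5], [0.5077, -0.2041, 0.015]), (np.int32(503), [265.2, 168.3], [0.4777, -0.2085, 0.015])]
```

View pics/jc.png

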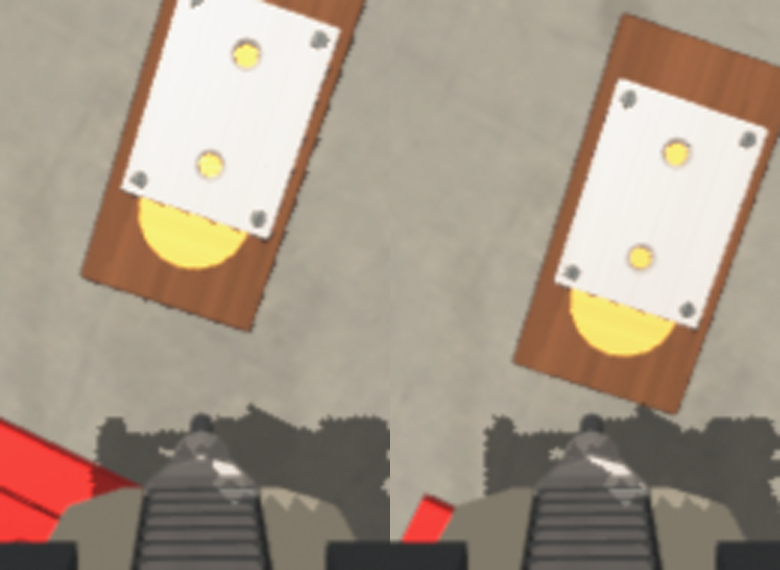

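```bash
python3 - <<'E'
from h import *
s=sensors.state(); print(s['tcp_pos'],R.from_quat(s['tool_rot']).as_matrix()[:,2])
for n,ns,px in (('j1','js',(257,199)),('j2','js2',(257.3,199))):
    c=load(n); M=c[3]; d=load(ns)
    T0=np.array([.4541,-.2284,.2624]) if n=='j1' else np.array(s['tcp_pos'])
    for L in (67,76,85): print(L,proj(c,T0-[0,0,L/1000]).round(1),proj(d,T0-[0,0,L/1000]).round(1))
c=cv2.imread('pics/js2.png'); u,v=proj(load('js2'),T0-[0,0,.076]); u,v=int(u),int(v)
cv2.imwrite('pics/tip.png',cv2.resize(c[v-30:v+20,u-25:u+25],(500,500),interpolation=cv2.INTER_CUBIC)); print(u-25,v-30)
E
```

```text
[ 0.47853948 -0.19589674  0.26341229] [-3.05363062e-04 -2.27765847e-04 -9.99999927e-01]
67 [257.2 201.9] [257.7 201.3]
76 [257.3 198.7] [257.9 204.8]
85 [257.3 195.6] [258.  208.2]
67 [256.7 202.5] [269.8 193.5]
76 [256.7 199.3] [269.8 196.9]
85 [256.7 196.3] [269.9 200.3]
244 166
```

View pics/tip.png

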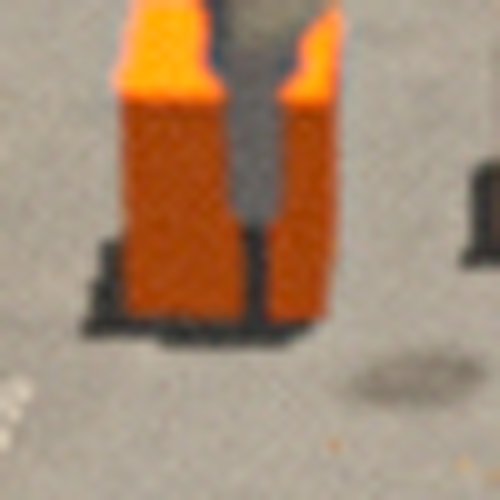

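The side crop shows the barrel end at (269.5,188) and the nose ending at v≈198–201, so the tip is about 80–85 mm below the TCP. The lateral position agrees with the projected axis. Next I move over the mark and hover.

```bash
python3 -m inch '29 -8 0 0 10;29 -8 0 0 10;29 -8 -30 0 10;29 -8 -60 0 10;29 -8 -90 0 10;29 -8 -115 0 10;29 -8 -130 0 10;29 -8 -138 0 10;29 -8 -138 0 10;29 -8 -138 0 10;29 -8 -138 0 10;29 -8 -138 0 10'; python3 - <<'E'
from h import *
for i in range(2):
  c=shot('wrist','d%d'%i); s=sensors.state(); print(s['tcp_pos'],s['wrist_force'])
d=shot('side','ds')
cv2.imwrite('pics/d.png',np.hstack([cv2.resize(c[0][130:260,190:320],(400,400),interpolation=cv2.INTER_CUBIC),cv2.resize(d[0][210:275,250:315],(400,400),interpolation=cv2.INTER_CUBIC)]))
E
```

```text
clock: 8.2
tcp_pos: [0.5091, -0.2037, 0.1269]
tool_rot: [0.973, 0.231, 0.001, 0.001]
wrist_force: [0.9, 0.2, -2.9]
width: 0.192
finger_force: 44.8
[ 0.50891252 -0.20359175  0.12677394] [ 0.1821194   0.4476674  -2.70486996]
[ 0.50872125 -0.20349947  0.12656536] [-0.39105796 -0.45352541 -2.53910613]
```

View pics/d.png

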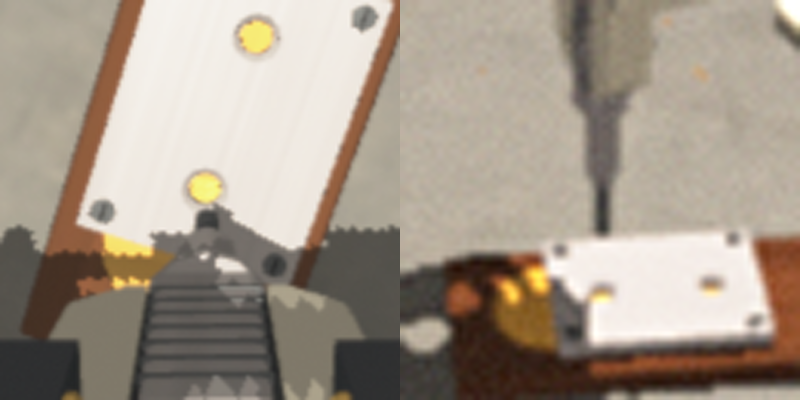

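```bash
python3 - <<'E'
from h import *
d=load('ds'); c=load('d1')
for z in (.05,.046,.042,.038,.021,.018,.015): print(z,proj(d,[.5087,-.2035,z]).round(1),proj(c,[.5087,-.2035,z]).round(1))
h=cv2.cvtColor(c[0],cv2.COLOR_BGR2HSV); m=cv2.inRange(h,(15,90,90),(35,255,255)); k,l,st,ct=cv2.connectedComponentsWithStats(m)
print([(st[i,4],ct[i].round(1),plane(c,ct[i],.015).round(4)) for i in range(1,k) if st[i,4]>40 and ct[i][1]<220])
print('side hole at .021',plane(d,(250+201/6.154,210+293/6.154),.021))
E
```

```text
0.05 [282.8 247.2] [256.1 199.5]
0.046 [282.8 248.5] [256.1 198.2]
0.042 [282.8 249.8] [256.1 196.9]
0.038 [282.8 251.1] [256.1 195.6]
0.021 [282.7 256.5] [256.1 190.6]
0.018 [282.7 257.5] [256.1 189.7]
0.015 [282.7 258.4] [256.1 188.9]
[(np.int32(79), array([506.2,   2.8]), array([ 0.7226, -0.3076,  0.015 ])), (np.int32(90), array([272.8, 141.5]), array([ 0.5514, -0.1977,  0.015 ])), (np.int32(82), array([256.1, 190.6]), array([ 0.5074, -0.2042,  0.015 ])), (np.int32(273), array([232.3, 214.8]), array([ 0.4783, -0.1952,  0.015 ]))]
side hole at .021 [ 0.50861828 -0.20751924  0.021     ]
```

```bash
python3 -m inch '-0.6 -0.3 -4 0 10;-0.6 -0.3 -8 0 10;-0.6 -0.3 -12 0 10;-0.6 -0.3 -16 0 10;-0.6 -0.3 -18 0 10;-0.6 -0.3 -20 0 10;-0.6 -0.3 -21 0 10;-0.6 -0.3 -22 0 10;-0.6 -0.3 -22 0 10;-0.6 -0.3 -22 0 10'; python3 -m inch '0 0 -1 0 10;0 0 -2 0 10;0 0 -3 0 10;0 0 -4 0 10;0 0 -4 0 10;0 0 -4 0 10'
```

```text
clock: 9.18
tcp_pos: [0.5075, -0.2036, 0.1035]
tool_rot: [0.973, 0.231, 0.0, 0.0]
wrist_force: [-0.4, -0.1, -2.4]
width: 0.189
finger_force: 44.8
clock: 9.68
tcp_pos: [0.5073, -0.2035, 0.0994]
tool_rot: [0.973, 0.231, -0.0, -0.0]
wrist_force: [0.3, -0.4, -3.3]
width: 0.194
finger_force: 44.8
```

```bash
for i in 1 2; do python3 -m inch '0 0 -0.5 0 10;0 0 -1 0 10;0 0 -1.5 0 10;0 0 -1.5 0 10;0 0 -1.5 0 10' | grep -E "clock|tcp|wrist"; done
```

```text
clock: 10.1
tcp_pos: [0.5074, -0.2035, 0.0979]
wrist_force: [0.2, 0.3, -2.9]
clock: 10.52
tcp_pos: [0.5074, -0.2035, 0.0964]
wrist_force: [-0.4, -0.4, -2.8]
```

```bash
for i in 1 2 3; do python3 -m inch '0 0 -0.5 0 10;0 0 -1 0 10;0 0 -1 0 10;0 0 -1 0 10' | grep -E "clock|tcp|wrist"; done
```

```text
clock: 10.85
tcp_pos: [0.5074, -0.2035, 0.0954]
wrist_force: [-0.1, 0.3, -2.7]
clock: 11.18
tcp_pos: [0.5074, -0.2036, 0.0944]
wrist_force: [-0.6, 0.3, -2.3]
clock: 11.52
tcp_pos: [0.5076, -0.2036, 0.0937]
wrist_force: [0.4, -0.1, 0.5]
```

```bash
for i in 1 2 3; do python3 -m inch '0 0 -0.5 0 10;0 0 -1 0 10;0 0 -1 0 10;0 0 -1 0 10' | grep -E "tcp|wrist"; done
```

```text
tcp_pos: [0.5076, -0.2036, 0.0926]
wrist_force: [-0.4, -0.0, 0.6]
tcp_pos: [0.5076, -0.2036, 0.0916]
wrist_force: [-0.1, 0.4, 0.4]
tcp_pos: [0.5075, -0.2036, 0.0905]
wrist_force: [-1.1, 0.2, 1.4]
```

```bash
for i in 1 2; do python3 -m inch '0 0 -0.5 0 10;0 0 -1 0 10;0 0 -1 0 10;0 0 -1 0 10' | grep -E "tcp|wrist"; done
```

```text
tcp_pos: [0.5076, -0.2036, 0.0895]
wrist_force: [0.2, -0.4, 2.6]
tcp_pos: [0.5076, -0.2036, 0.0886]
wrist_force: [-0.5, -0.6, 5.3]
```

```bash
for i in 1 2; do python3 -m inch '0 0 -0.3 0 10;0 0 -0.6 0 10;0 0 -0.6 0 10' | grep -E "tcp|wrist"; done
```

```text
tcp_pos: [0.5076, -0.2036, 0.0882]
wrist_force: [-0.5, 0.1, 6.2]
tcp_pos: [0.5077, -0.2036, 0.0877]
wrist_force: [-0.9, 0.6, 5.9]
```

```bash
for i in 1; do python3 -m inch '0 0 -0.3 0 10;0 0 -0.6 0 10;0 0 -0.6 0 10' | grep -E "tcp|wrist"; done
```

```text
tcp_pos: [0.5077, -0.2036, 0.0871]
wrist_force: [-0.6, 0.8, 6.1]
```

```bash
for i in 1; do python3 -m inch '0 0 -0.3 0 10;0 0 -0.6 0 10;0 0 -0.6 0 10' | grep -E "tcp|wrist"; done
```

```text
tcp_pos: [0.5075, -0.2036, 0.0861]
wrist_force: [0.8, -0.8, 2.7]
```

```bash
for i in 1; do python3 -m inch '0 0 -0.3 0 10;0 0 -0.6 0 10;0 0 -0.6 0 10' | grep -E "tcp|wrist"; done
```

```text
tcp_pos: [0.5073, -0.2035, 0.0849]
wrist_force: [0.2, 0.2, -1.2]
```

Force rose to about 9 N and then dropped to about 2 N, so the spring has snapped. I'm lifting straight up and going back.

```bash
python3 -m inch '0 0 5 0 10;0 0 15 0 10;0 0 40 0 10;0 0 75 0 10;0 0 110 0 10;0 0 145 0 10;0 0 170 0 10;0 0 175 0 10;0 0 175 0 10;0 0 175 0 10'; python3 -m inch '15 98 0 0 10;15 98 0 0 10;15 98 0 0 10;30 196 0 0 10;30 196 0 0 10;45 294 0 0 10;45 294 0 0 10;45 294 0 0 10;61 391 0 0 10;61 391 0 0 10;61 391 0 0 10;61 391 0 0 10'; python3 -m inch '0 0 0 0 10;0 0 0 0 10;0 0 0 0 10;0 0 0 0 10;0 0 0 0 10'; python3 - <<'E'
from h import *
c=shot('wrist','r1'); d=shot('side','rs'); s=sensors.state(); t=np.array(s['tcp_pos']); print(t,s['wrist_force'])
u,v=proj(d,t-[0,0,.06]).astype(int)
cv2.imwrite('pics/r.png',np.hstack([cv2.resize(c[0][110:270,170:330],(400,400),interpolation=cv2.INTER_CUBIC),cv2.resize(d[0][v-35:v+45,u-40:u+40],(400,400),interpolation=cv2.INTER_CUBIC)]));print(u-40,v-35)
for L in (49.4,79.6): print(proj(d,t-[0,0,L/1e3]),proj(c,t-[0,0,L/1e3]))
for z in (.08,):print(proj(d,[.5687,.1867,z]),proj(c,[.5687,.1867,z]))
E
```

```text
clock: 15.27
tcp_pos: [0.506, -0.2032, 0.259]
tool_rot: [0.973, 0.231, -0.002, -0.001]
wrist_force: [-0.1, -0.6, -3.1]
width: 0.188
finger_force: 44.8
clock: 16.27
tcp_pos: [0.5657, 0.1944, 0.257]
tool_rot: [0.972, 0.236, -0.003, -0.002]
wrist_force: [-0.5, -0.3, -2.3]
width: 0.195
finger_force: 44.8
clock: 16.68
tcp_pos: [0.5685, 0.1859, 0.2604]
tool_rot: [0.973, 0.23, -0.0, 0.0]
wrist_force: [0.1, -0.1, -1.8]
width: 0.19
finger_force: 44.8
[0.56850735 0.18657679 0.26060046] [ 0.39273059 -0.23782897 -2.49855806]
266 93
[306.21703751 125.31362799] [255.6000816  209.35995028]
[305.84660424 134.58279781] [255.70996027 197.86235343]
[304.74896934 163.84035362] [255.92209642 173.05921045]
```

View pics/r.png

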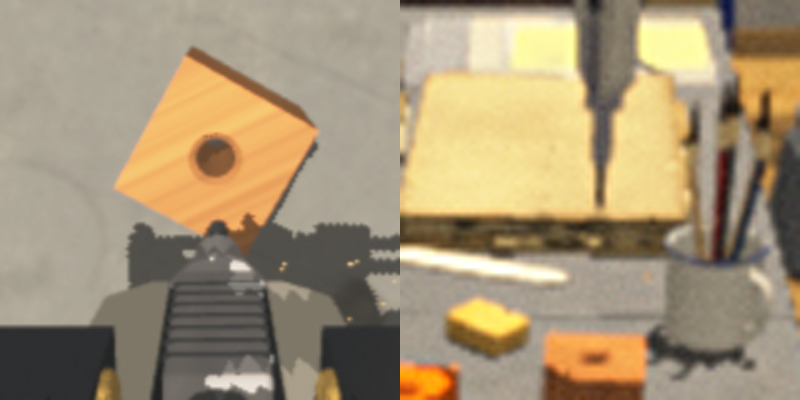

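The wrist view shows the block hole at (256,173), exactly where I predicted. The punch is upright and has not slipped in the grip. Lowering it now.

```bash
python3 -m inch '0.2 0.2 -30 0 10;0.2 0.2 -60 0 10;0.2 0.2 -85 0 10;0.2 0.2 -100 0 10;0.2 0.2 -110 0 10;0.2 0.2 -115 0 10;0.2 0.2 -118 0 10;0.2 0.2 -118 0 10;0.2 0.2 -118 0 10'|grep -E "tcp|wrist"; python3 -m inch '0 0 -3 0 10;0 0 -6 0 10;0 0 -9 0 10;0 0 -12 0 10;0 0 -15 0 10;0 0 -18 0 10;0 0 -20 0 10;0 0 -20 0 10' |grep -E "tcp|wrist"; python3 -m inch '0 0 -3 0 10;0 0 -6 0 10;0 0 -9 0 10;0 0 -12 0 10;0 0 -15 0 10;0 0 -18 0 10;0 0 -20 0 10;0 0 -20 0 10' |grep -E "tcp|wrist"
```

```text
tcp_pos: [0.5694, 0.188, 0.1436]
wrist_force: [-0.1, -0.0, -2.5]
tcp_pos: [0.5682, 0.1875, 0.1218]
wrist_force: [0.5, -0.9, -2.5]
tcp_pos: [0.5683, 0.1875, 0.1018]
wrist_force: [-0.0, 0.3, -1.5]
```

```bash
python3 -m inch '0 0 -2 0 10;0 0 -4 0 10;0 0 -6 0 10;0 0 -7 0 10;0 0 -7 0 10;0 0 -7 0 10'|grep -E "tcp|wrist"; for i in 1 2; do python3 -m inch '0 0 -0.5 0 10;0 0 -1 0 10;0 0 -1 0 10;0 0 -1 0 10' |grep -E "tcp|wrist"; done
```

```text
tcp_pos: [0.5686, 0.1876, 0.0954]
wrist_force: [0.9, -0.7, -2.6]
tcp_pos: [0.5686, 0.1876, 0.0945]
wrist_force: [0.0, -0.3, -2.2]
tcp_pos: [0.5686, 0.1876, 0.0934]
wrist_force: [0.7, 0.6, -3.0]
```

```bash
for i in 1 2; do python3 -m inch '0 0 -0.3 0 10;0 0 -0.7 0 10;0 0 -0.7 0 10;0 0 -0.7 0 10' |grep -E "tcp|wrist"; done
```

```text
tcp_pos: [0.5686, 0.1877, 0.0934]
wrist_force: [-1.6, -0.5, 4.0]
tcp_pos: [0.5686, 0.1877, 0.0933]
wrist_force: [-2.4, -0.4, 7.6]
```

The flange is seated: the force is up and z has stopped at .0933, the same as at the grasp. I'll relieve the load, open, retreat and check.

```bash
python3 -m inch '0 0 1 0 10;0 0 1 0 22;0 0 1 0 26;0 0 1 0 32;0 0 1 0 40;0 0 1 0 60;0 0 1 0 93;0 0 1 0 93;0 0 1 0 93;0 0 1 0 93;0 0 1 0 93;0 0 1 0 93'; python3 -m inch '0 0 10 0 93;0 0 30 0 93;0 0 60 0 93;0 0 90 0 93;-10 -10 120 0 93;-20 -20 150 0 93;-25 -33 180 0 93;-25 -33 195 0 93;-25 -33 195 0 93;-25 -33 195 0 93;-25 -33 195 0 93;-25 -33 195 0 93'; python3 - <<'E'
from h import *
c=shot('wrist','e1'); d=shot('side','es')
cv2.imwrite('pics/e.png',np.hstack([cv2.resize(c[0][95:175,200:280],(400,400),interpolation=cv2.INTER_CUBIC),cv2.resize(d[0][130:210,265:345],(400,400),interpolation=cv2.INTER_CUBIC)]))
E
```

```text
clock: 21.7
tcp_pos: [0.5686, 0.1876, 0.0931]
tool_rot: [0.973, 0.231, 0.0, -0.0]
wrist_force: [0.8, -0.8, 0.0]
width: 0.869
finger_force: 0.0
clock: 22.7
tcp_pos: [0.5427, 0.1548, 0.2863]
tool_rot: [0.973, 0.231, -0.002, -0.0]
wrist_force: [-0.1, 0.3, -0.3]
width: 1.003
finger_force: 0.0
```

View pics/e.png

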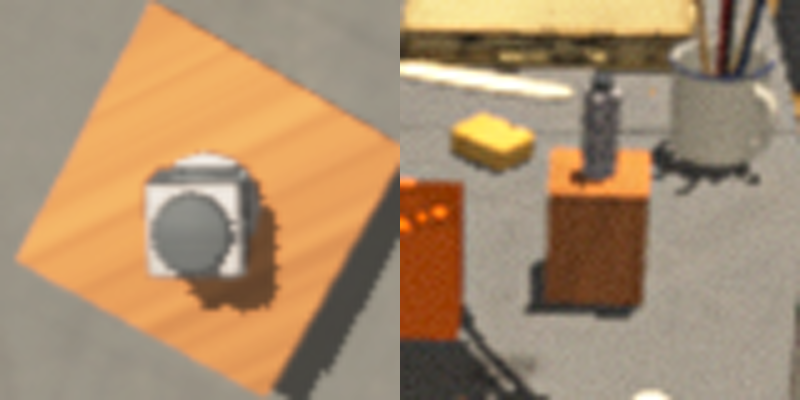

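The punch stands upright and centred in its block, with the cap at crop (193,232) in the wrist view. The gripper is clear.

```bash
python3 -c "
from station import workorder
print(workorder.sign_off())"
```

```text
the job is handed in; nothing more can be done
None
```

I handed the job in at about 23 s: the spring snapped in the guide hole nearest the rounded brass end (about 9 N, dropping to about 2 N), and the last pictures show the punch upright in its block; sign-off gave no verdict.

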